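# Load the sample carrier under the leaf springs

### The job

Load the black sample carrier into the measuring bay of the grey stage using only closed fingertips: press the carrier down hard on the white sprung bed under it, and keep it pressed down while you slide it forward under the two leaf springs until it is fully home against the stop at the end of the bay, so that the bed springs back up behind it. Then let go and leave it lying flat there. Do not lift or carry the carrier, and leave the small things around the stage where they are.

Things in the scene. Friction and masses are not known exactly. Their poses are not given: they have to be found in the camera images.
- stage: Grey loading stage, fixed to the worktop. Origin on the worktop, on the centre line, below the front edge of the white bed; x points along the slide direction, from bed to bay; z up. Along x: bed -105 to -1 mm, bay floor (22 mm above the origin, lead-in ramp) from 2 mm to the stop face at 84 mm. Side walls: inner faces y = +-50, outer +-58, x = -110 to 94, tops 48 mm above the origin.
- gate (a point): Middle of the bay entrance, x = 4 mm on the stage, 16 mm above the bay floor: underside height of two dark steel bridges that jut from the walls to y = +-30 mm (12 mm long in x, tops and screws 28 mm above the bay floor). The 60 mm gap between them stays open for fingers all along the bay.
- leaf_l (a joint): Left leaf spring: steel strip 12 mm wide at y = +38 mm, from the left bridge forward to x = 69 mm on the stage, sloping down to 6 mm above the bay floor. Angle 0 = at rest, about 0.09 rad when raised by the 10 mm thick carrier, which it presses with about 3 N, so that it drags. An equal spring stands on the right at y = -38 mm.
- home (a point): Point on the bay floor where the centre of the carrier's underside lies when it is fully home against the stop (x = 44 mm, z = 22 mm on the stage); the carrier's top is then 32 mm above the worktop.
- carrier: Loose flat black carrier, 80 (x) by 96 (y) by 10 mm thick, 0.14 kg. Origin at the centre of its underside, x along the slide. It lies on the raised bed, top 46 mm above the worktop: too high for the bridges until pressed down more than 8 mm (at most 13.4; aim at 11). A rib 6 mm high, 44 mm wide crosses its top at x = 8 to 13 mm; a fingertip on the pad behind it bears on it when sliding.
- press_pad (a point): Centre of the ribbed finger pad on the carrier's top face, 10 mm behind the carrier's centre and 10 mm above its underside; the free flat pad reaches from 30 mm behind this point to 18 mm ahead of it (where the rib stands).
- bed (a joint): White sprung bed under the carrier: 0 = up (top 36 mm above the worktop), 0.0134 m = bottomed out, 0.6 mm above the bay floor. Spring 5.5 N at the top, 12 N at the bottom; with the weights about 8.5 N on the carrier holds it 11 mm down. The stop under it is hard. It comes back up by itself once the carrier's rear edge has slid off it (carrier origin beyond about x = 39 mm on the stage).
- vial_3: Bystander: small capped glass vial, 23 mm across, 56 mm high, left of the stage. Origin at the centre of its underside.
- weight_0: Bystander: brass weight, 24 mm across, 22 mm high, left of the stage. Origin at the centre of its underside.
- filter_ring_1: Bystander: light grey ribbed filter ring, 36 mm across, 12 mm high, right of the stage. Origin at the centre of its underside.
- petri_c: Bystander: small petri dish, 34 mm across, 11 mm high, right of the stage. Origin at the centre of its underside.
Things that resemble listed ones, but are neither listed nor needed, are in the scene too. Of the things like the carrier, leave any that is red or turquoise; of the rest the smaller one is meant.

How it is judged (in metres and radians):
On the way, in this order (a step that is already met when the one before it is completed fails the run):
1. the carrier is pressed down by the fingers, with the bed well down, still outside the bay (value of joint bed above 0.006 m and contact force between the fingers and carrier above 3 N and x of carrier in the frame of stage below -0.02 m), for 0.1 s.
2. with the fingers still on it and the bed still down, the carrier has slid in under both leaf springs (contact force between the fingers and carrier above 1.5 N and x of carrier in the frame of stage above -0.005 m and value of joint bed above 0.005 m), for 0.02 s.
At the end, for the whole second after the job is handed in: The carrier rests flat (within 0.04 rad, underside within 2.5 mm of the bay floor) in the bay, its front edge within 3.5 mm of the stop, the bed back up behind it (less than 2 mm down), the carrier at rest (x of carrier in the frame of stage between 0.0405 and 0.047 m and z of carrier in the frame of stage between 0.02 and 0.0245 m and angle between carrier's own z axis and vertical below 0.04 rad and value of joint bed below 0.002 m and linear speed of carrier below 0.01 m/s); the robot touches nothing.
It fails at once if the carrier is lifted or carried (its underside more than 28 mm above the bay floor) (z of carrier in the frame of stage above 0.05 m).
It fails at once if the carrier is tipped up (angle between carrier's own z axis and vertical above 0.3 rad).
It fails at once if a small thing beside the stage is moved more than 20 mm (distance of any of vial_3, weight_0, filter_ring_1, petri_c from where it was at the start of the episode above 0.02 m).
It also fails if it takes over 38 s, if anything falls off the work surface, if the arm or the gripper's body presses on something with over 40 N, if the wrist force passes 120 N, or if a joint passes its speed limit or range.

### The arm

A 6-joint arm with a two-finger parallel gripper is mounted at the origin on a cart in front of the work surface, level with it; the furniture and walls round the work are solid. World frame = base frame: x ahead of the robot, y to its left, z up, the work surface at z = 0. Lengths are in mm, angles in rad, forces in N, time in s.
With the tool pointing down it reaches from about 275 to 1000 mm from the base axis. Payload 8.4 kg.
Tool frame: the origin (TCP) lies between the finger pads; the fingertips stand r.nose_length ahead of it and the grasp point (between the pads) lies 8 mm behind it (r.nose_length is the distance from the TCP to the fingertips, in mm); y points along the fingers, x is the direction in which the jaws open and shut, and the axes are right-handed (so a half turn about y gives the same grasp; the last joint's range is limited). The gripper opens to 85 mm and grips with 20 to 120 N. Pads are 22 mm wide; open, the fingers measure 114 mm over their backs; the gripper's body (76 mm by 85 mm) begins 54 mm behind the grasp point. The pads swing forward as they close: fully open they stand 13 mm farther back than shut.
Start: joints at [1.317, 0.353, 1.633, -0, 1.155, -0.002], TCP at [155.716, 605.294, 242.281] pointing down, gripper open.
Joint ranges: [-2.63, 2.63], [-0.92, 2.1], [0.06, 2.66], [-1.3, 4.44], [0, 2.69], [-3.02, 3.02]. Speed limits (rad/s): [2.22, 2.22, 2.79, 3.14, 3.14, 3.14].

### API

Orientations are given as [roll, pitch, yaw] about the fixed x, y, z axes, in that order (R = Rz(yaw) Ry(pitch) Rx(roll)).
In Python, from rig import r, cams, order gives the robot as it stands. The module is installed in compiled form; this text tells all that it offers.
- The arm moves only by the shell command python3 -m crank 'ROWS' [FORCE]. ROWS is JSON, a list of rows, each a list of 7 numbers: the turn, a rotation vector about the tool's x, y, z in degrees, then the shift along the tool's x, y, z in cm, then the opening, from -1 (shut) to 1 (fully open). A call has exactly 10 rows; each row shifts and turns the pose as measured when the row begins, along the tool's axes as they then stand; what a row does not reach is not made up. A row lasts 1/12 s, in which the tool goes at most 41.7 mm and 7.16 degrees, less where a joint would pass 70% of its speed; a pose out of reach is approached as far as the arm can. A call with a gripper value outside its range is refused whole. The fingers move at their own pace and stop on an object; FORCE is the grip in N (left out, the last holds). Time passes only in rows, so rows that do not move let the fingers close, or fill a call up. It gives the time, the measured TCP pose, the force and the opening at its end, in the units of the state.
- r.sense(): the state, without advancing time (a new reading comes with each control period).
- cams.grab_frame(name): name is "scene" or "top" or "wrist"; returns the picture (384x512x3 uint8, blue, green, red); there is no depth.
- cams.camera_info(name): a dict with "intrinsics" (3x3 intrinsics, pixels), "k1" (the pictures are not rectified: a ray, as slopes to the right and down, at radius r is drawn at 1 + k1 r^2 times it, then the intrinsics apply), "view" (4x4, takes a point from world to camera coordinates); the wrist camera has in their place "hand_eye" (4x4, takes a point from camera to tool coordinates, whose origin is the TCP and whose axes are the tool frame's). Camera axes: x right, y up, looking along -z (the intrinsics and any distortion apply to the point x, -y, -z); pixel columns grow to the right and rows downward; lengths in mm; the calibration is good to about 2 mm. A picture is of the moment at which its call begins: read the wrist's pose just before it. camera_info takes no time and is no camera call.
- order.sign_off(): hands the job in, once; it reports no verdict.
The state is a dict: "clock": time; "qpos": joint angles; "qvel": joint speeds; "joint_efforts": joint torques, N m; "eef_pos": TCP position; "tcp_rot": TCP orientation; "contact_force": force on the tool from outside, world axes, zero at the start; "wrist_torque": the same for the moment, N m; "opening": opening from 0.0 (shut) to 1.0 (fully open).
Only numpy, scipy, OpenCV 4.12 (cv2) and the standard library are available. Lean on these libraries where they do the work, as an engineer would, in place of code of your own. Each camera call takes 0.05 s, during which the arm holds its last target.

## Working session

There is one attempt and no reset: what is moved stays moved. The work goes in short steps, Python scripts to look and compute and a shell command to move; the robot and the scene stay as the last step left them, time stands still between calls to the robot, and variables do not carry over. Pictures are saved under pics/ and viewed, and the job is handed in when it is done.

```bash
mkdir -p pics
cat > h.py <<'E'
import numpy as np, cv2, json
from rig import r,cams,order
def snap(n,f):
    s=r.sense(); im=cams.grab_frame(n); cv2.imwrite('pics/'+f+'.png',im); return s,im
E
python3 - <<'E'
from h import *
print(r.sense(), r.nose_length)
for n in ['scene','top','wrist']:
    s,im=snap(n,n+'0'); print(n,cams.camera_info(n))
E
```

```text
{'clock': 0.0, 'qpos': array([ 1.31659140e+00,  3.53650418e-01,  1.63418967e+00, -1.21403164e-05,
        1.15521140e+00, -2.38933182e-03]), 'qvel': array([ 0.00029159, -0.00029817, -0.00061624,  0.00046093,  0.00136547,
       -0.00025138]), 'joint_efforts': array([ 1.80521431e-03, -6.05228519e+01, -3.42083967e+01,  3.30432522e-04,
        8.89875664e-03, -6.81780733e-06]), 'eef_pos': array([155.59873169, 604.80792838, 241.53650198]), 'tcp_rot': array([-1.57080394e+00,  1.45885476e-03,  1.31898564e+00]), 'contact_force': array([ 0.59890082,  0.0039394 , -0.20208548]), 'wrist_torque': array([-0.02541255,  0.06847868,  0.00737332]), 'opening': 1.0005094800144791} 11.0
scene {'intrinsics': array([[453.98971594,   0.        , 255.53094808],
       [  0.        , 453.98971594, 185.3651516 ],
       [  0.        ,   0.        ,   1.        ]]), 'k1': -0.1683966764046197, 'view': array([[ 4.78360556e-01, -8.78045511e-01, -1.43964971e-02,
        -2.59030282e+02],
       [ 6.13928082e-01,  3.22657144e-01,  7.20405912e-01,
        -4.10007455e+02],
       [-6.27904045e-01, -3.53452186e-01,  
[... 539 characters left out ...]
1242964e-02,  9.81846980e-01,
        -8.00592986e+02],
       [ 0.00000000e+00,  0.00000000e+00,  0.00000000e+00,
         1.00000000e+00]])}
wrist {'intrinsics': array([[337.02254905,   0.        , 254.07304852],
       [  0.        , 337.02254905, 184.89221838],
       [  0.        ,   0.        ,   1.        ]]), 'k1': -0.04600156870895228, 'hand_eye': array([[ 9.99999858e-01, -3.42886528e-04,  4.08794624e-04,
         4.94149936e-01],
       [ 4.93834169e-04,  3.04704008e-01, -9.52446966e-01,
        -1.31643165e+02],
       [ 2.02019873e-04,  9.52447033e-01,  3.04704134e-01,
         7.78852367e+01],
       [ 0.00000000e+00,  0.00000000e+00,  0.00000000e+00,
         1.00000000e+00]])}
```

View pics/top0.png

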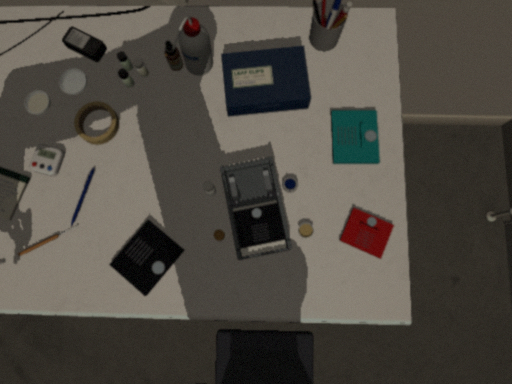

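View pics/scene0.png

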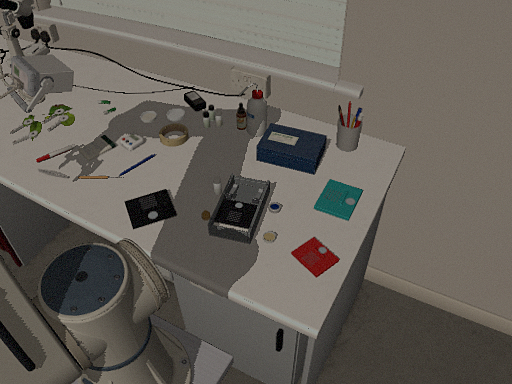

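View pics/wrist0.png

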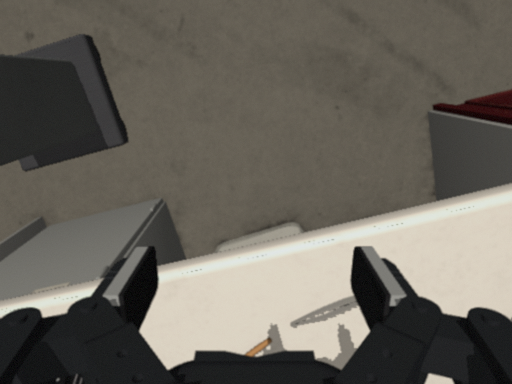

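Run:
```python
import cv2,numpy as np
im=cv2.imread('pics/top0.png')[145:270,195:325]
im=cv2.convertScaleAbs(im,alpha=2.0,beta=10)
cv2.imwrite('pics/topc.png',cv2.resize(im,None,fx=4.6,fy=4.6,interpolation=cv2.INTER_CUBIC))
```

```text
(no output)
```

View pics/topc.png

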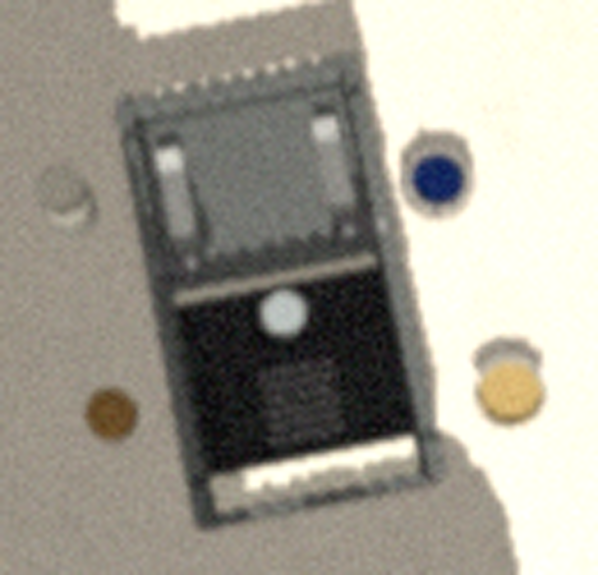

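```bash
cat >> h.py <<'E'
def proj(name,P,ci=None):
    ci=ci or cams.camera_info(name); P=np.atleast_2d(P).astype(float)
    c=(ci['view']@np.c_[P,np.ones(len(P))].T).T[:,:3]
    a=np.c_[c[:,0]/-c[:,2],-c[:,1]/-c[:,2]]
    a*=1+ci['k1']*(a**2).sum(1,keepdims=True)
    K=ci['intrinsics']; return np.c_[K[0,0]*a[:,0]+K[0,2],K[1,1]*a[:,1]+K[1,2]]
def unproj(name,uv,z,ci=None):
    ci=ci or cams.camera_info(name);K=ci['intrinsics']
    d=cv2.undistortPoints(np.array(uv,float).reshape(-1,1,2),K,np.array([ci['k1'],0,0,0.]),None,None).reshape(-1,2)
    V=ci['view'];R=V[:3,:3];C=-R.T@V[:3,3]
    w=np.c_[d[:,0],-d[:,1],-np.ones(len(d))]@R
    return C+w*((np.reshape(z,(-1,1))-C[2])/w[:,2:3])
def wci(s):
    from scipy.spatial.transform import Rotation as Ro
    ci=dict(cams.camera_info('wrist'));T=np.eye(4);T[:3,:3]=Ro.from_euler('xyz',s['tcp_rot']).as_matrix();T[:3,3]=s['eef_pos']
    ci['view']=np.linalg.inv(T@ci['hand_eye']);return ci
def st2w(p,P):
    P=np.atleast_2d(P).astype(float);c,s=np.cos(p[2]),np.sin(p[2])
    return np.c_[p[0]+c*P[:,0]-s*P[:,1],p[1]+s*P[:,0]+c*P[:,1],P[:,2]]
def draw(im,name,p,cx,out,box,f,ci=None):
    x0,y0,x1,y1=box
    v=cv2.resize(cv2.convertScaleAbs(im[y0:y1,x0:x1],alpha=2.0,beta=10),None,fx=f,fy=f,interpolation=cv2.INTER_CUBIC)
    def pl(L,col,cl=True):
        q=(proj(name,st2w(p,L),ci)+.5-[x0,y0])*f-.5
        cv2.polylines(v,[np.round(q).astype(int)],cl,col,1)
    R=lambda a,b,y,z,cy=0:[(a,cy-y,z),(b,cy-y,z),(b,cy+y,z),(a,cy+y,z)]
    pl(R(-110,94,58,48),(0,255,0));pl(R(-110,94,50,48),(0,255,0))
    pl(R(2,84,50,22),(255,255,0));pl(R(-105,-1,50,36),(255,0,255))
    for s in(1,-1): pl(R(-2,10,10,50,s*40),(0,128,255))
    if cx is not None: pl(R(cx-40,cx+40,48,46),(0,0,255));pl(R(cx+8,cx+13,22,52),(0,0,255))
    cv2.imwrite('pics/'+out+'.png',v)
E
python3 - <<'E'
from h import *
from scipy.optimize import least_squares
px=np.array([(118,100),(355,58),(203,527),(438,475)])/4.6+[195,145]
M=np.array([(94,58,48),(94,-58,48),(-110,58,48),(-110,-58,48)])
ci=cams.camera_info('top')
f=lambda p:(proj('top',st2w(p,M),ci)-px).ravel()
s=least_squares(f,[500,0,0]);print(s.x,s.fun.round(1))
b=np.array([(211,172+0)]) 
items={'vial':((62,185),56),'weight':((110,413),22),'ring':((437,180),12),'petri':((510,390),11)}
for k,(u,z) in items.items(): print(k,unproj('top',np.array(u)/4.6+[195,145],z))
print(unproj('top',np.array([(180,305),(378,265),(213,470),(416,436),(285,313),(303,400)])/4.6+[195,145],46))
draw(cv2.imread('pics/top0.png'),'top',s.x,-55,'ov1',(195,145,325,270),4.6)
E
```

```text
[5.31065345e+02 3.80556494e+01 2.15326895e-01] [-0.8 -0.3  0.3 -1.4 -1.7  0.6  2.1  1. ]
vial [[566.76188917 136.75076605  56.        ]]
weight [[465.08014675 114.06508069  22.        ]]
ring [[581.8890449  -39.40339279  12.        ]]
petri [[480.7758227  -74.48985911  11.        ]]
[[513.36038958  81.18704618  46.        ]
 [533.77782949  -9.76644536  46.        ]
 [438.15288516  63.97160561  46.        ]
 [455.38925621 -27.78946905  46.        ]
 [510.58046175  32.74404878  46.        ]
 [470.71568913  23.76610185  46.        ]]
```

View pics/ov1.png

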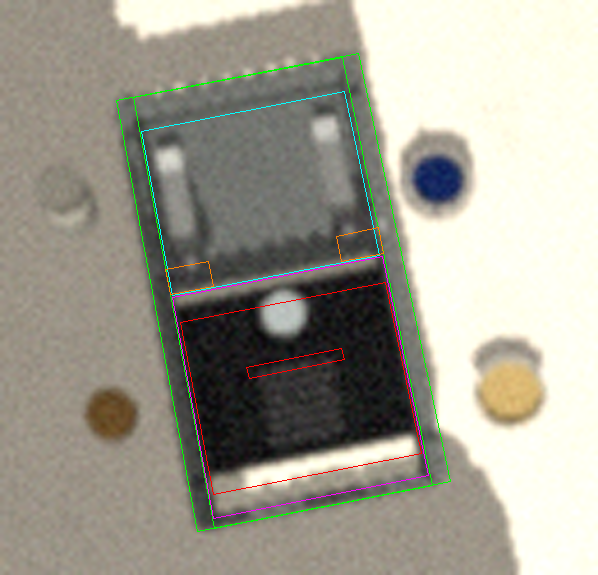

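```bash
python3 -m crank '[[0,3.2,0,-2.5,0,-2.6,-1],[0,3.2,0,-2.4,0,-2.7,-1],[0,3.2,0,-2.2,0,-2.8,-1],[0,3.2,0,-2.0,0,-3.0,-1],[0,3.2,0,-1.9,0,-3.1,-1],[0,3.2,0,-1.7,0,-3.2,-1],[0,3.2,0,-1.5,0,-3.3,-1],[0,3.2,0,-1.3,0,-3.4,-1],[0,3.2,0,-1.1,0,-3.4,-1],[0,3.2,0,-0.9,0,-3.5,-1]]' 20
```

```text
clock: 0.98
eef_pos: [345.1, 288.3, 238.8]
tcp_rot: [-1.57, 0.002, 0.746]
contact_force: [0.2, -0.1, 0.3]
opening: -0.003
```

```bash
python3 -m crank '[[0,3.1,0,-0.7,0.4,-3,-1],[0,3.1,0,-0.5,0.4,-3,-1],[0,3.1,0,-0.3,0.4,-3,-1],[0,3.1,0,-0.2,0.4,-3,-1],[0,3.1,0,0,0.4,-3,-1],[0,3.1,0,0.2,0.4,-3,-1],[0,3.1,0,0.3,0.4,-3,-1],[0,3.1,0,0.5,0.4,-3,-1],[0,3.1,0,0.6,0.4,-2.9,-1],[0,3.1,0,0.8,0.4,-2.8,-1]]'
python3 - <<'E'
from h import *
s,im=snap('wrist','w1'); print(s['eef_pos'],s['tcp_rot'],s['qpos'])
cv2.imwrite('pics/w1b.png',cv2.convertScaleAbs(im,alpha=2,beta=10))
E
```

```text
clock: 1.82
eef_pos: [498.2, 10.2, 198.0]
tcp_rot: [-1.57, -0.001, 0.175]
contact_force: [0.4, 0.5, 0.9]
opening: 0.001
[498.24964987  10.21935016 198.03473814] [-1.57014636e+00 -1.21208676e-03  1.75001813e-01] [ 1.69435097e-02  2.07267490e-01  1.94453913e+00  9.96816867e-04
  9.88691589e-01 -1.58606275e-01]
```

View pics/w1b.png

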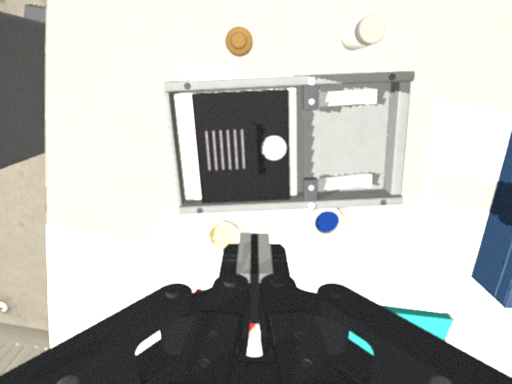

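Run:
```python
from h import *
from scipy.optimize import least_squares
s={'eef_pos':np.array([498.24964987,10.21935016,198.03473814]),'tcp_rot':np.array([-1.57014636e+00,-1.21208676e-03,1.75001813e-01])}
ci=wci(s)
px=np.array([(413,73),(402,206),(166,82),(180,213)],float)
M=np.array([(94,58,48),(94,-58,48),(-110,58,48),(-110,-58,48)])
f=lambda p:(proj('w',st2w(p,M),ci)-px).ravel()
q=least_squares(f,[531,38,.2]);print(q.x,q.fun.round(1))
draw(cv2.imread('pics/w1.png'),'w',q.x,-48,'ov2',(150,55,430,230),2.8,ci)
draw(cv2.imread('pics/top0.png'),'top',q.x,-48,'ov3',(195,145,325,270),4.6)
```

```text
[5.33320665e+02 3.86465847e+01 2.12227647e-01] [ 3.4 -0.6  1.3  0.8 -2.8 -0.7 -1.9  1.9]
```

View pics/ov2.png

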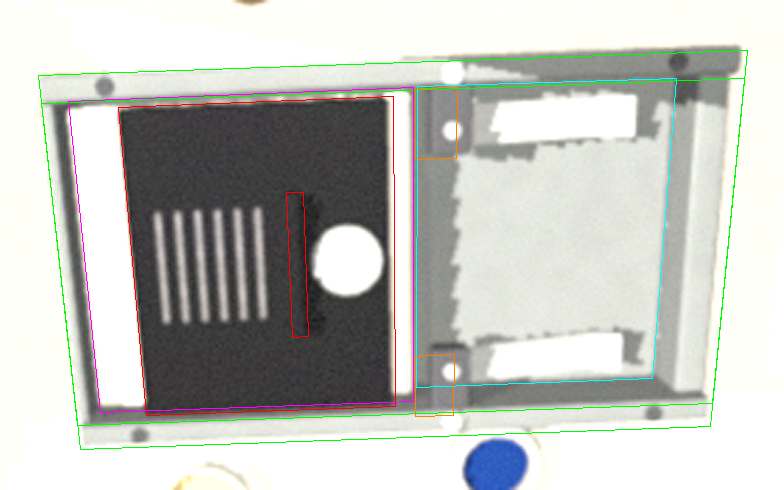

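View pics/ov3.png

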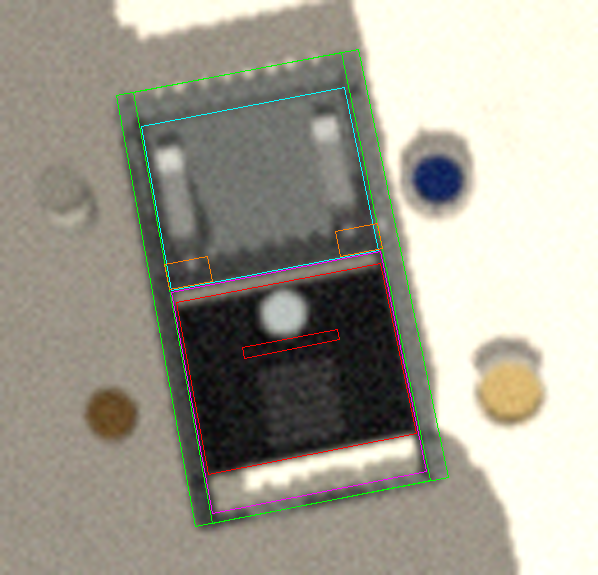

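```bash
python3 -m crank '[[0,-2.1,0,-0.8,1,1,-1],[0,0,0,-0.7,1.5,1,-1],[0,0,0,0,2,0,-1],[0,0,0,0,2,0,-1],[0,0,0,0,2,0,-1],[0,0,0,0,2,0,-1],[0,0,0,0,1,0,-1],[0,0,0,0,0.6,0,-1],[0,0,0,0,0.3,0,-1],[0,0,0,0,0,0,-1]]'
python3 - <<'E'
from h import *
s,im=snap('wrist','w2'); print(s)
s,im=snap('scene','s2')
b=cv2.convertScaleAbs(im,alpha=2,beta=10)[160:260,190:300]
cv2.imwrite('pics/s2b.png',cv2.resize(b,None,fx=6,fy=6,interpolation=cv2.INTER_CUBIC))
cv2.imwrite('pics/w2b.png',cv2.convertScaleAbs(cv2.imread('pics/w2.png'),alpha=2,beta=10))
E
```

```text
clock: 2.7
eef_pos: [483.9, 20.1, 68.0]
tcp_rot: [-1.573, -0.004, 0.201]
contact_force: [0.1, 0.2, -0.3]
opening: 0.002
{'clock': 2.7, 'qpos': array([ 0.03968524,  0.38935964,  2.0674797 , -0.00309703,  0.6807854 ,
       -0.15894008]), 'qvel': array([ 0.0018021 ,  0.00050614, -0.00029372, -0.00145447,  0.00905237,
       -0.00144951]), 'joint_efforts': array([-8.65542039e-03, -4.95175588e+01, -2.12077653e+01, -7.90455379e-03,
       -2.06835461e-01,  5.42034813e-04]), 'eef_pos': array([483.87347426,  20.06682129,  68.00962081]), 'tcp_rot': array([-1.5733581 , -0.00360555,  0.20103271]), 'contact_force': array([ 0.08686427,  0.17918414, -0.26827379]), 'wrist_torque': array([-0.02023268, -0.01928994,  0.00793193]), 'opening': 0.0018850243922945112}
```

View pics/w2b.png

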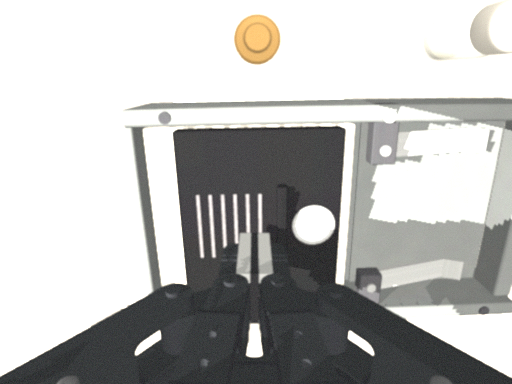

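View pics/s2b.png

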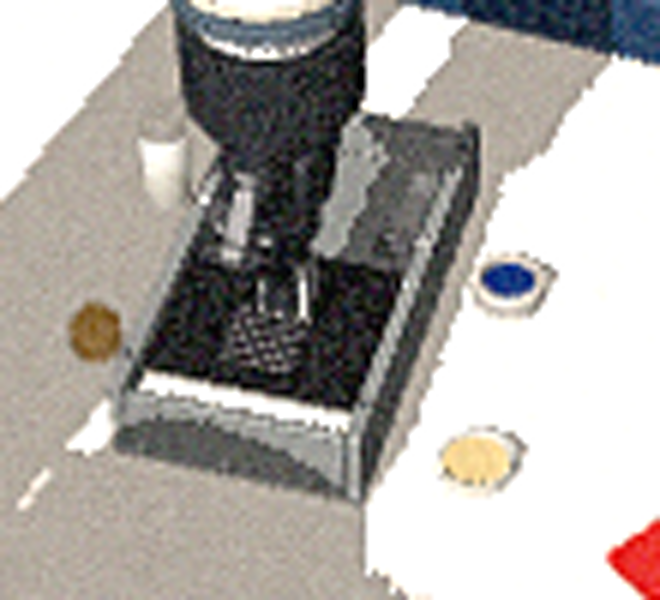

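Run:
```python
from h import *
s={'eef_pos':np.array([483.87,20.07,68.01]),'tcp_rot':np.array([-1.57336,-.0036,.20103])}
ci=wci(s); p=[532.3,38.4,.212]
def W2S(P):
    c,sn=np.cos(p[2]),np.sin(p[2]);d=P[:,:2]-p[:2];return np.c_[c*d[:,0]+sn*d[:,1],-sn*d[:,0]+c*d[:,1]].round(1)
print('carrier',W2S(unproj('w',[(175,132),(343,127),(337,285)],46,ci)))
print('grooves',W2S(unproj('w',[(197,195),(202,258),(259,194),(262,228)],46,ci)))
print('bridge L',W2S(unproj('w',[(370,120),(397,120),(398,161),(370,163)],50,ci)))
print('bridge R',W2S(unproj('w',[(357,271),(380,270)],50,ci)))
print('rib',W2S(unproj('w',[(279,188),(286,188)],52,ci)))
print('wall',W2S(unproj('w',[(140,106),(400,100),(130,124),(400,120)],48,ci)),W2S(unproj('w',[(400,300)],48,ci)))
print('tip',W2S(s['eef_pos'][None]))
draw(cv2.imread('pics/w2.png'),'w',p,-48.5,'ov4',(120,90,512,320),2,ci)
```

```text
carrier [[-86.4  47.2]
 [ -9.8  48.6]
 [ -6.9 -35.3]]
grooves [[-78.2  16.6]
 [-77.9 -17.9]
 [-48.3  16.7]
 [-46.9  -1.3]]
bridge L [[ 1.  52.2]
 [13.2 52.1]
 [15.8 33.4]
 [ 2.8 32.6]]
bridge R [[  1.7 -24.4]
 [ 13.6 -24.1]]
rib [[-39.1  21.6]
 [-35.9  21.6]]
wall [[-100.6   59.2]
 [  14.4   60.7]
 [-106.    51.4]
 [  15.4   51.9]] [[ 27.6 -44.3]]
tip [[-51.2  -7.7]]
```

View pics/ov4.png

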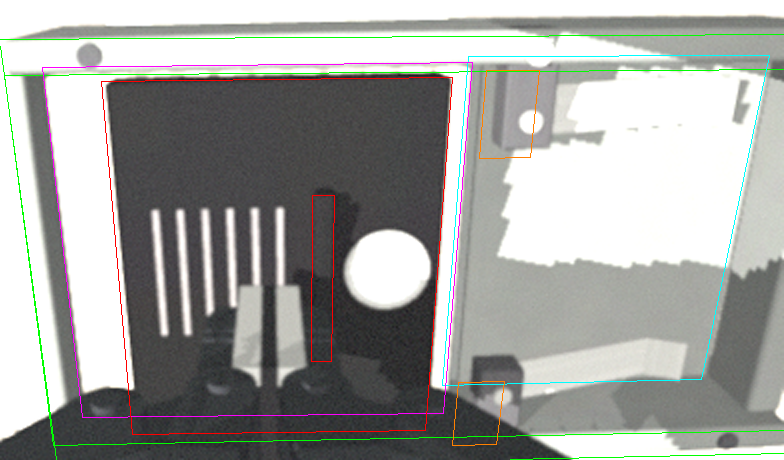

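```bash
python3 -m crank '[[0,-0.6,0,-0.3,0,0.6,-1],[0,0,0,-0.1,0,0.3,-1],[0,0,0,0,0,0,-1],[0,0,0,0,0,0,-1],[0,0,0,0,0,0,-1],[0,0,0,0,0.4,0,-1],[0,0,0,0,0.3,0,-1],[0,0,0,0,0,0,-1],[0,0,0,0,0,0,-1],[0,0,0,0,0,0,-1]]'
cat >> h.py <<'E'
def S(p=(532.3,38.4,.212)):
    s=r.sense();d=s['eef_pos'][:2]-p[:2];c,n=np.cos(p[2]),np.sin(p[2])
    print('t',s['clock'],'stage',round(c*d[0]+n*d[1],1),round(-n*d[0]+c*d[1],1),'tip z',round(s['eef_pos'][2]-11,1),'rot',s['tcp_rot'].round(4),'F',s['contact_force'].round(1),'T',s['wrist_torque'].round(2))
E
python3 -c "
from h import *
S()"
```

```text
clock: 3.63
eef_pos: [480.4, 29.2, 64.1]
tcp_rot: [-1.575, -0.011, 0.213]
contact_force: [-0.6, 0.7, 0.1]
opening: -0.001
t 3.6333 stage -52.7 2.0 tip z 53.1 rot [-1.5746 -0.0108  0.213 ] F [-0.6  0.7  0.1] T [-0.02  0.    0.02]
```

```bash
python3 -m crank '[[0.2,0,0.6,-0.2,0,-0.2,-1],[0,0,0,0,0,0,-1],[0,0,0,0,0.4,0,-1],[0,0,0,0,0.4,0,-1],[0,0,0,0,0.3,0,-1],[0,0,0,0,0.3,0,-1],[0,0,0,0,0,0,-1],[0,0,0,0,0,0,-1],[0,0,0,0,0,0,-1],[0,0,0,0,0,0,-1]]'
python3 -c "
from h import *
S()"
```

```text
clock: 4.47
eef_pos: [479.2, 26.4, 49.0]
tcp_rot: [-1.571, 0.0, 0.212]
contact_force: [-2.2, 0.0, 6.3]
opening: -0.004
t 4.4667 stage -54.5 -0.5 tip z 38.0 rot [-1.5707e+00  4.0000e-04  2.1240e-01] F [-2.2  0.   6.3] T [-0.1   0.31 -0.04]
```

```bash
python3 -m crank '[[0,0,0,0,0.2,0,-1],[0,0,0,0,0.1,0,-1],[0,0,0,0,0,0,-1],[0,0,0,0,0,0,-1],[0,0,0,0,0,0,-1],[0,0,0,0,0,0,-1],[0,0,0,0,0,0,-1],[0,0,0,0,0,0,-1],[0,0,0,0,0,0,-1],[0,0,0,0,0,0,-1]]'
python3 - <<'E'
from h import *
S()
s,im=snap('wrist','w3')
cv2.imwrite('pics/w3b.png',cv2.convertScaleAbs(im,alpha=2,beta=10))
E
```

```text
clock: 5.3
eef_pos: [479.2, 26.5, 46.6]
tcp_rot: [-1.571, 0.001, 0.213]
contact_force: [-1.8, 0.6, 8.4]
opening: 0.002
t 5.3 stage -54.4 -0.5 tip z 35.6 rot [-1.5711e+00  7.0000e-04  2.1300e-01] F [-1.8  0.6  8.4] T [ 0.    0.35 -0.  ]
```

View pics/w3b.png

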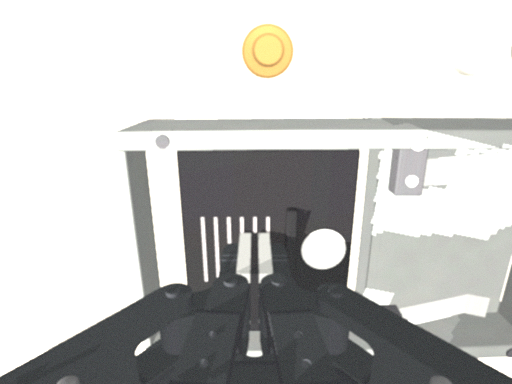

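```bash
python3 -m crank '[[0,0,0,0.2,0,0,-1],[0,0,0,0.3,0,0,-1],[0,0,0,0.3,0,0,-1],[0,0,0,0.3,0,0,-1],[0,0,0,0.3,0,0,-1],[0,0,0,0.3,0,0,-1],[0,0,0,0.3,0,0,-1],[0,0,0,0,0,0,-1],[0,0,0,0,0,0,-1],[0,0,0,0,0,0,-1]]'
python3 - <<'E'
from h import *
S()
s,im=snap('wrist','w4')
cv2.imwrite('pics/w4b.png',cv2.convertScaleAbs(im,alpha=2,beta=10))
E
```

```text
clock: 6.18
eef_pos: [484.6, 28.4, 44.0]
tcp_rot: [-1.569, 0.031, 0.215]
contact_force: [-1.6, -0.2, 8.9]
opening: -0.0
t 6.1833 stage -48.8 0.2 tip z 33.0 rot [-1.5691  0.0307  0.2149] F [-1.6 -0.2  8.9] T [-0.01  0.35 -0.04]
```

View pics/w4b.png

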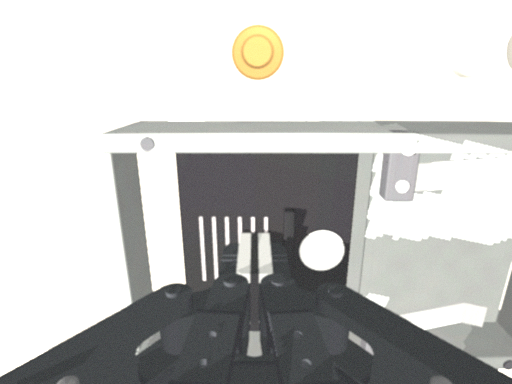

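```bash
python3 -m crank '[[0,0,-1.0,0,-0.15,0,-1],[0,0,-0.8,0,-0.05,0,-1],[0,0,-0.2,0.5,0,0,-1],[0,0,-0.2,0.5,0,0,-1],[0,0,-0.2,0.5,0,0,-1],[0,0,-0.2,0.5,0,0,-1],[0,0,0,0,0,0,-1],[0,0,0,0,0,0,-1],[0,0,0,0,0,0,-1],[0,0,0,0,0,0,-1]]'
python3 -c "
from h import *
S()"
```

```text
clock: 7.07
eef_pos: [496.2, 31.6, 45.0]
tcp_rot: [-1.568, 0.001, 0.216]
contact_force: [-1.7, -1.1, 8.5]
opening: -0.002
t 7.0667 stage -36.7 1.0 tip z 34.0 rot [-1.5678e+00  6.0000e-04  2.1610e-01] F [-1.7 -1.1  8.5] T [-0.04  0.34 -0.04]
```

```bash
python3 -m crank '[[0,-0.2,-0.2,0.5,-0.08,-0.1,-1],[0,0,-0.2,0.5,-0.05,0,-1],[0,0,-0.2,0.5,-0.02,0,-1],[0,0,-0.2,0.5,-0.02,0,-1],[0,0,-0.2,0.5,-0.02,0,-1],[0,0,-0.2,0.5,-0.02,0,-1],[0,0,0,0,0,0,-1],[0,0,0,0,0,0,-1],[0,0,0,0,0,0,-1],[0,0,0,0,0,0,-1]]'
python3 - <<'E'
from h import *
S()
s,im=snap('wrist','w5')
cv2.imwrite('pics/w5b.png',cv2.convertScaleAbs(im,alpha=2,beta=10))
E
```

```text
clock: 7.9
eef_pos: [514.0, 35.9, 44.9]
tcp_rot: [-1.565, 0.004, 0.221]
contact_force: [-1.5, -0.5, 8.9]
opening: -0.002
t 7.9 stage -18.4 1.4 tip z 33.9 rot [-1.5652  0.0045  0.2209] F [-1.5 -0.5  8.9] T [-0.05  0.45 -0.02]
```

View pics/w5b.png

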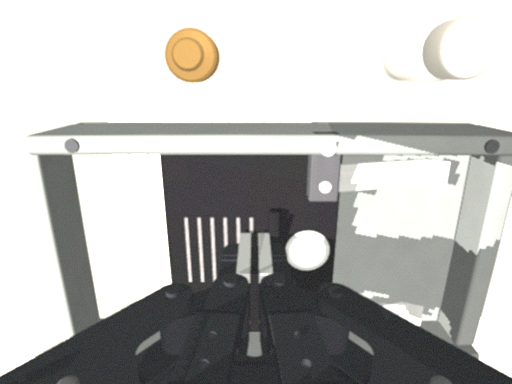

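```bash
python3 -m crank '[[-0.3,0.4,-0.2,0.5,0,-0.1,-1],[0,0,-0.2,0.5,0,-0.05,-1],[0,0,-0.2,0.5,0,0,-1],[0,0,-0.2,0.5,0,0,-1],[0,0,-0.2,0.5,0,0,-1],[0,0,-0.2,0.5,0,0,-1],[0,0,0,0,0,0,-1],[0,0,0,0,0,0,-1],[0,0,0,0,0,0,-1],[0,0,0,0,0,0,-1]]'
python3 - <<'E'
from h import *
S()
s,im=snap('wrist','w6')
cv2.imwrite('pics/w6b.png',cv2.convertScaleAbs(im,alpha=2,beta=10))
E
```

```text
clock: 8.78
eef_pos: [524.7, 37.4, 45.2]
tcp_rot: [-1.568, 0.024, 0.216]
contact_force: [-2.7, -0.7, 9.0]
opening: 0.001
t 8.7833 stage -7.7 0.7 tip z 34.2 rot [-1.5682  0.0236  0.2155] F [-2.7 -0.7  9. ] T [-0.03  0.43 -0.02]
```

View pics/w6b.png

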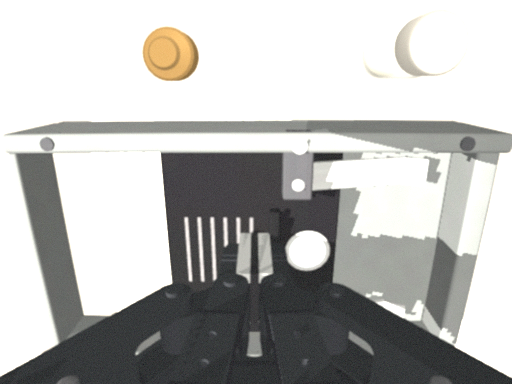

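```bash
python3 -m crank '[[-0.1,0.1,-1.0,0.5,0,0,-1],[0,0,-0.5,0.5,0,0,-1],[0,0,-0.3,0.5,0,0,-1],[0,0,-0.3,0.5,0.02,0,-1],[0,0,-0.3,0.5,0.02,0,-1],[0,0,-0.2,0.5,0.02,0,-1],[0,0,0,0,0,0,-1],[0,0,0,0,0,0,-1],[0,0,0,0,0,0,-1],[0,0,0,0,0,0,-1]]'
python3 - <<'E'
from h import *
S()
s,im=snap('wrist','w7')
cv2.imwrite('pics/w7b.png',cv2.convertScaleAbs(im,alpha=2,beta=10))
E
```

```text
clock: 9.67
eef_pos: [534.1, 40.0, 45.2]
tcp_rot: [-1.568, 0.019, 0.216]
contact_force: [-2.1, -0.2, 7.1]
opening: 0.001
t 9.6667 stage 2.1 1.1 tip z 34.2 rot [-1.568   0.0186  0.216 ] F [-2.1 -0.2  7.1] T [-0.08  0.38  0.03]
```

View pics/w7b.png

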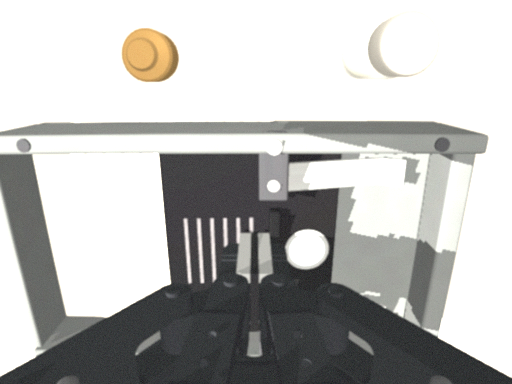

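```bash
python3 -m crank '[[-0.1,0.1,-1.0,0.5,0.05,-0.05,-1],[0,0,-0.5,0.5,0.05,-0.05,-1],[0,0,-0.4,0.6,0.03,0,-1],[0,0,-0.4,0.6,0.03,0,-1],[0,0,-0.4,0.6,0.02,0,-1],[0,0,-0.3,0.6,0.02,0,-1],[0,0,-0.3,0.6,0,0,-1],[0,0,0,0,0,0,-1],[0,0,0,0,0,0,-1],[0,0,0,0,0,0,-1]]'
python3 -c "
from h import *
S()"
```

```text
clock: 10.55
eef_pos: [535.2, 40.0, 45.1]
tcp_rot: [-1.565, 0.039, 0.218]
contact_force: [-2.1, 0.2, 8.7]
opening: 0.003
t 10.55 stage 3.1 1.0 tip z 34.1 rot [-1.5655  0.0387  0.2178] F [-2.1  0.2  8.7] T [-0.01  0.35 -0.04]
```

Run:
```python
from h import *
s,im=snap('scene','s3')
b=cv2.convertScaleAbs(im,alpha=2.2,beta=10)[165:255,190:300]
cv2.imwrite('pics/s3b.png',cv2.resize(b,None,fx=6.5,fy=6.5,interpolation=cv2.INTER_CUBIC))
s,im=snap('wrist','w8')
cv2.imwrite('pics/w8b.png',cv2.convertScaleAbs(im,alpha=2,beta=10))
print(r.sense()['qpos'],r.sense()['joint_efforts'])
```

```text
[ 7.21044637e-02  5.04421351e-01  1.93385668e+00 -5.88975945e-04
  7.42500795e-01 -1.45231315e-01] [-1.58981052e-01 -5.45876706e+01 -2.09426075e+01 -4.32143197e-02
 -5.04909027e-01 -2.02783471e-03]
```

View pics/s3b.png

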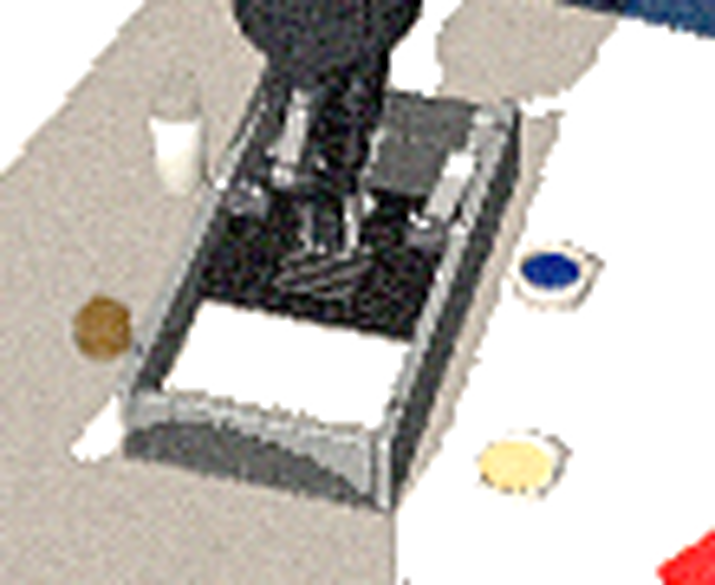

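View pics/w8b.png

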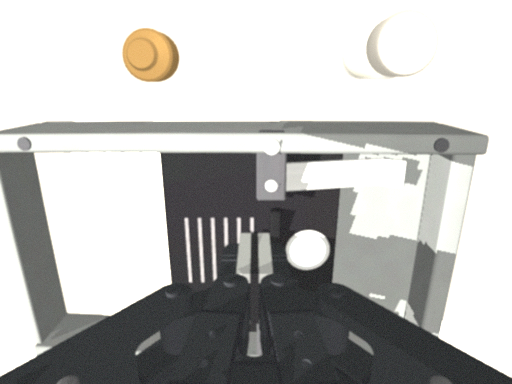

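```bash
python3 -m crank '[[-0.2,0.2,-2,0.5,0,0,-1],[0,0,-1,1.0,0,0,-1],[0,0,-0.8,1.0,0,0,-1],[0,0,-0.8,1.0,0,0,-1],[0,0,-0.5,1.0,0,0,-1],[0,0,0,0,0,0,-1],[0,0,0,0,0,0,-1],[0,0,0,0,0,0,-1],[0,0,0,0,0,0,-1],[0,0,0,0,0,0,-1]]'
python3 -c "
from h import *
S()"
```

```text
clock: 11.48
eef_pos: [536.9, 40.6, 46.1]
tcp_rot: [-1.565, 0.035, 0.218]
contact_force: [-1.5, -0.6, 7.8]
opening: -0.001
t 11.4833 stage 5.0 1.2 tip z 35.1 rot [-1.5654  0.0347  0.2183] F [-1.5 -0.6  7.8] T [-0.03  0.4  -0.  ]
```

```bash
python3 -m crank '[[0,0,-1,0,0.05,0,-1],[0,0,-1,0,0.05,0,-1],[0,0,0,0,0,0,-1],[0,0,0,0,0,0,-1],[0,0,0,0,0,0,-1],[0,0,0,0,0,0,-1],[0,0,0,1.0,0,0,-1],[0,0,0,1.0,0,0,-1],[0,0,0,1.0,0,0,-1],[0,0,0,1.0,0,0,-1]]'
python3 - <<'E'
from h import *
S();print(r.sense()['qvel'].round(3))
E
```

```text
clock: 12.32
eef_pos: [547.0, 44.0, 43.1]
tcp_rot: [-1.562, 0.059, 0.221]
contact_force: [-41.0, -15.1, 68.5]
opening: -0.002
t 12.3167 stage 15.5 2.3 tip z 32.1 rot [-1.5618  0.0594  0.2214] F [-41.  -15.1  68.5] T [-2.66  7.29  0.06]
[ 0.017  0.104 -0.19  -0.036  0.334  0.031]
```

```bash
python3 -m crank '[[0,0,-0.6,0,-0.05,0,-1],[0,0,-0.6,0,0,0,-1],[0,0,-0.5,0,0,0,-1],[0,0,-0.5,0,0,0,-1],[0,0,0,0,0,0,-1],[0,0,0,0,0,0,-1],[0,0,0,0,0,0,-1],[0,0,0,0,0,0,-1],[0,0,0,0,0,0,-1],[0,0,0,0,0,0,-1]]'
python3 - <<'E'
from h import *
S();print(r.sense()['qvel'].round(3))
s,im=snap('wrist','w9')
cv2.imwrite('pics/w9b.png',cv2.convertScaleAbs(im,alpha=2,beta=10))
E
```

```text
clock: 13.15
eef_pos: [546.3, 43.6, 47.8]
tcp_rot: [-1.562, 0.022, 0.221]
contact_force: [-2.4, 0.3, 8.3]
opening: 0.003
t 13.15 stage 14.8 2.2 tip z 36.8 rot [-1.5619  0.0221  0.2209] F [-2.4  0.3  8.3] T [-0.01  0.39 -0.05]
[ 0.003 -0.004 -0.001 -0.002  0.004  0.002]
```

View pics/w9b.png

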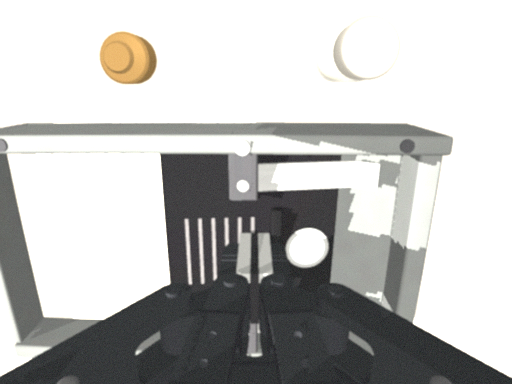

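```bash
python3 -m crank '[[-0.4,0.4,-0.8,0,0.05,-0.1,-1],[0,0,-0.5,0,0.05,-0.05,-1],[0,0,-0.3,0.3,0.03,0,-1],[0,0,-0.3,0.4,0.03,0,-1],[0,0,-0.3,0.4,0.03,0,-1],[0,0,-0.3,0.4,0,0,-1],[0,0,-0.3,0.4,0,0,-1],[0,0,-0.3,0.4,0,0,-1],[0,0,-0.3,0.4,0,0,-1],[0,0,-0.3,0.4,0,0,-1]]'
python3 - <<'E'
from h import *
S()
E
```

```text
clock: 14.03
eef_pos: [546.6, 43.2, 43.9]
tcp_rot: [-1.566, 0.019, 0.216]
contact_force: [-14.4, -5.3, 22.5]
opening: -0.003
t 14.0333 stage 15.0 1.7 tip z 32.9 rot [-1.5656  0.0188  0.2165] F [-14.4  -5.3  22.5] T [-0.91  2.43 -0.04]
```

```bash
python3 -m crank '[[0,0,-0.3,0.4,-0.1,0,-1],[0,0,-0.3,0.5,-0.1,0,-1],[0,0,-0.3,0.5,-0.1,0,-1],[0,0,-0.3,0.6,-0.1,0,-1],[0,0,-0.3,0.6,-0.1,0,-1],[0,0,-0.3,0.6,-0.1,0,-1],[0,0,-0.3,0.6,-0.1,0,-1],[0,0,-0.3,0.6,-0.1,0,-1],[0,0,-0.3,0.6,-0.1,0,-1],[0,0,-0.3,0.6,-0.1,0,-1]]'
python3 - <<'E'
from h import *
S()
E
```

```text
clock: 14.87
eef_pos: [547.7, 43.4, 45.4]
tcp_rot: [-1.561, 0.079, 0.221]
contact_force: [-18.2, -6.7, 21.7]
opening: -0.0
t 14.8667 stage 16.1 1.7 tip z 34.4 rot [-1.5608  0.0791  0.2214] F [-18.2  -6.7  21.7] T [-1.27  3.25  0.01]
```

```bash
python3 -m crank '[[-0.3,0.3,-2,0,-0.1,-0.1,-1],[-0.2,0.2,-1.5,0,-0.05,0,-1],[0,0,-1,0,0,0,-1],[0,0,-0.5,0,0,0,-1],[0,0,-0.5,0.6,-0.25,0,-1],[0,0,-0.5,0.7,-0.25,0,-1],[0,0,-0.5,0.7,-0.25,0,-1],[0,0,-0.5,0.7,-0.25,0,-1],[0,0,-0.5,0.7,-0.25,0,-1],[0,0,-0.5,0.7,-0.25,0,-1]]'
python3 - <<'E'
from h import *
S()
E
```

```text
clock: 15.7
eef_pos: [548.4, 43.4, 48.6]
tcp_rot: [-1.566, 0.017, 0.215]
contact_force: [-16.1, -8.4, 3.4]
opening: -0.004
t 15.7 stage 16.8 1.5 tip z 37.6 rot [-1.5659  0.0167  0.215 ] F [-16.1  -8.4   3.4] T [-1.38  2.66 -0.03]
```

Run:
```python
from h import *
s,im=snap('top','t5')
b=cv2.convertScaleAbs(im,alpha=2.5,beta=10)[145:270,195:325]
b=cv2.resize(b,None,fx=4.6,fy=4.6,interpolation=cv2.INTER_CUBIC);cv2.imwrite('pics/t5b.png',b)
S()
s,im=snap('wrist','w10')
b=cv2.convertScaleAbs(im,alpha=2.5,beta=20)[110:350,130:450];cv2.imwrite('pics/w10b.png',cv2.resize(b,None,fx=2.5,fy=2.5,interpolation=cv2.INTER_CUBIC))
```

```text
t 15.75 stage 16.8 1.5 tip z 37.6 rot [-1.5659  0.0172  0.2151] F [-16.4  -8.6   4.5] T [-1.43  2.66 -0.04]
```

View pics/t5b.png

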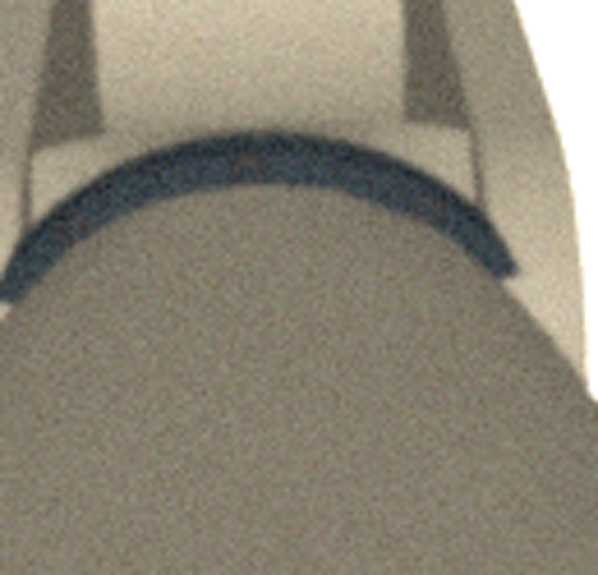

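View pics/w10b.png

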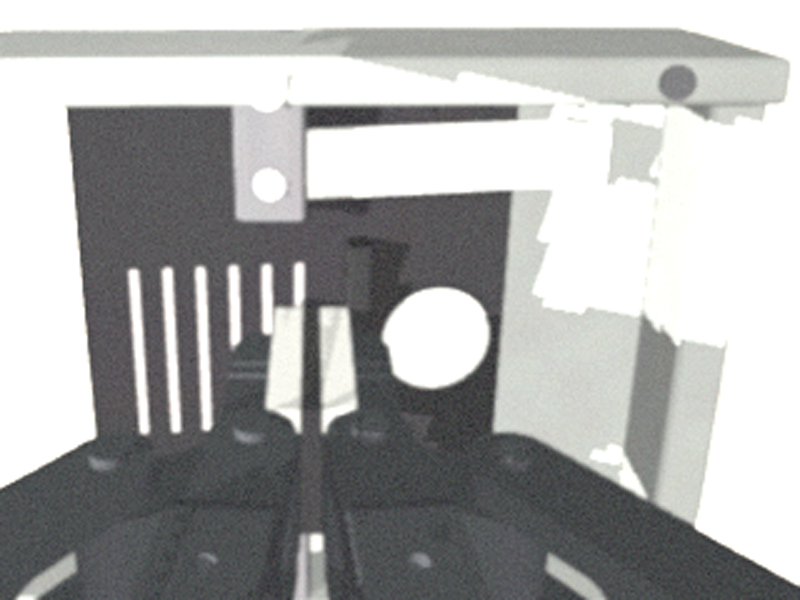

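```bash
python3 -m crank '[[-0.2,0,-0.3,0,0.2,-0.1,-1],[0,0,-0.3,0,0.2,0,-1],[0,0,-0.3,0.5,0.1,0,-1],[0,0,-0.5,0.9,-0.05,0,-1],[0,0,-0.5,0.9,-0.1,0,-1],[0,0,-0.5,0.9,-0.1,0,-1],[0,0,-0.5,0.9,-0.1,0,-1],[0,0,-0.5,0.9,-0.1,0,-1],[0,0,-0.5,0.9,-0.1,0,-1],[0,0,-0.5,0.9,-0.1,0,-1]]'
python3 - <<'E'
from h import *
S()
E
```

```text
clock: 16.63
eef_pos: [548.0, 42.6, 43.5]
tcp_rot: [-1.563, 0.079, 0.221]
contact_force: [-27.9, -10.6, 35.5]
opening: 0.001
t 16.6333 stage 16.3 0.8 tip z 32.5 rot [-1.563   0.0794  0.2206] F [-27.9 -10.6  35.5] T [-1.78  5.02  0.05]
```

```bash
python3 -m crank '[[-0.4,0.3,-2.5,0,-0.05,0,-1],[0,0,-2,0,0,0,-1],[0,0,-1,0,0,0,-1],[0,0,-1,0.8,-0.05,0,-1],[0,0,-1,1.3,-0.1,0,-1],[0,0,-1,1.3,-0.15,0,-1],[0,0,-1,1.3,-0.15,0,-1],[0,0,-1,1.3,-0.15,0,-1],[0,0,-1,1.3,-0.15,0,-1],[0,0,-1,1.3,-0.15,0,-1]]'
python3 - <<'E'
from h import *
S()
E
```

```text
clock: 17.47
eef_pos: [577.0, 49.8, 43.6]
tcp_rot: [-1.564, -0.032, 0.22]
contact_force: [-30.3, -15.6, 10.7]
opening: 0.003
t 17.4667 stage 46.1 1.8 tip z 32.6 rot [-1.5644 -0.0319  0.2198] F [-30.3 -15.6  10.7] T [-2.7   4.97 -0.07]
```

Run:
```python
from h import *
s,im=snap('wrist','w11')
b=cv2.convertScaleAbs(im,alpha=2.5,beta=20)[110:350,60:380];cv2.imwrite('pics/w11b.png',cv2.resize(b,None,fx=2.5,fy=2.5,interpolation=cv2.INTER_CUBIC))
```

```text
(no output)
```

View pics/w11b.png

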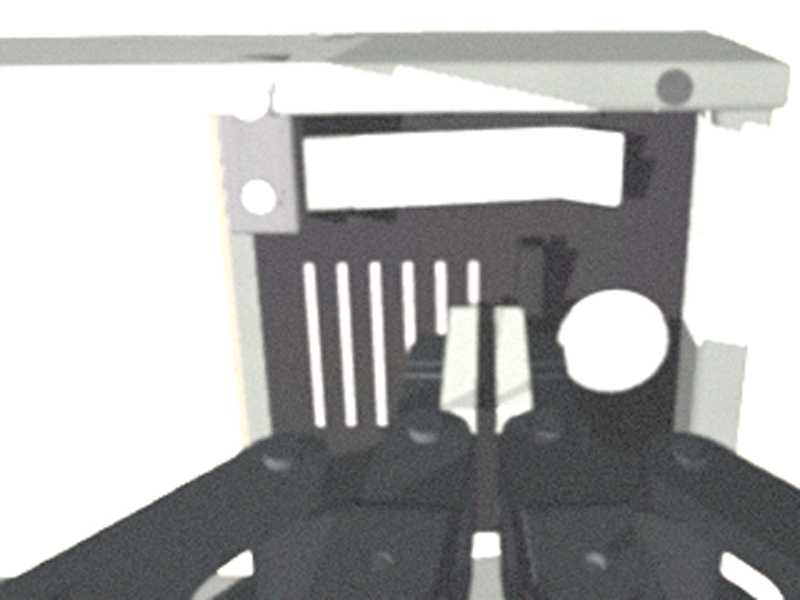

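```bash
python3 -m crank '[[0,0,0,0,0,0,-1],[0,0,0,0,0,0,-1],[0,0,0,0,-0.1,0,-1],[0,0,0,-0.05,-0.2,0,-1],[0,0,0,-0.1,-0.3,0,-1],[0,0,0,-0.1,-0.5,0,-1],[0,0,0,0,-1,0,-1],[0,0,0,0,-1.5,0,-1],[0,0,0,0,-2,0,-1],[0,0,0,0,-2,0,-1]]'
python3 -m crank '[[0,0,0,0,-2,0,-1],[0,0,0,0,-2,0,-1],[0,0,0,0,-2,0,-1],[0,0,0,0,-2,0,-1],[0,0,0,0,-1,0,-1],[0,0,0,0,0,0,-1],[0,0,0,0,0,0,-1],[0,0,0,0,0,0,-1],[0,0,0,0,0,0,-1],[0,0,0,0,0,0,-1]]'
python3 - <<'E'
from h import *
S()
s,im=snap('wrist','w12')
cv2.imwrite('pics/w12b.png',cv2.resize(cv2.convertScaleAbs(im,alpha=2,beta=10),None,fx=1.5,fy=1.5))
p=(532.3,38.4,.212)
ci=wci(s);print(proj('w',st2w(p,[(84,0,32),(4,0,32),(84,30,32),(4,30,32)]),ci).round(1))
s,im=snap('scene','s4')
b=cv2.convertScaleAbs(im,alpha=2.2,beta=10)[160:260,180:300]
cv2.imwrite('pics/s4b.png',cv2.resize(b,None,fx=6,fy=6,interpolation=cv2.INTER_CUBIC))
E
```

```text
clock: 18.35
eef_pos: [567.2, 47.5, 118.3]
tcp_rot: [-1.563, -0.019, 0.219]
contact_force: [0.4, 1.1, 0.1]
opening: -0.004
clock: 19.18
eef_pos: [565.0, 46.2, 219.4]
tcp_rot: [-1.564, -0.025, 0.22]
contact_force: [-0.7, -0.4, 0.3]
opening: -0.003
t 19.1833 stage 33.6 0.7 tip z 208.4 rot [-1.564  -0.0252  0.2196] F [-0.7 -0.4  0.3] T [-0.02  0.04  0.03]
[[300.4 163.7]
 [218.4 163.6]
 [301.9 133.1]
 [217.7 132.8]]
```

View pics/w12b.png

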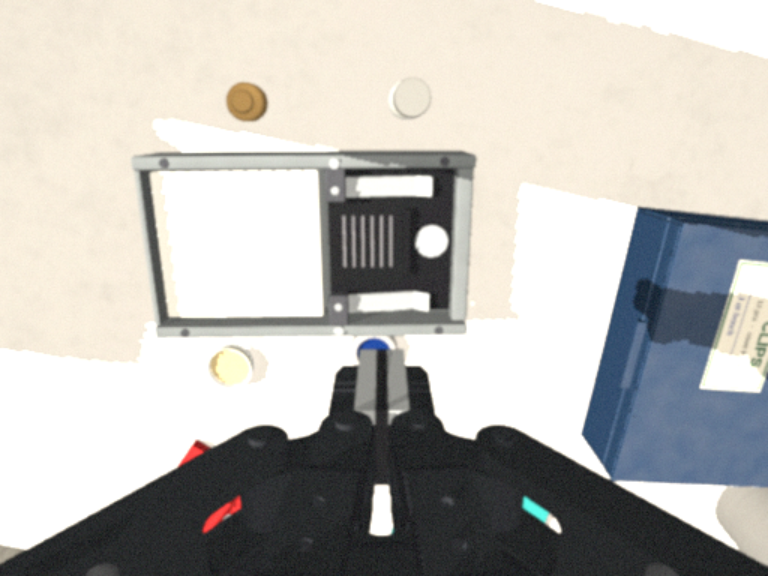

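View pics/s4b.png

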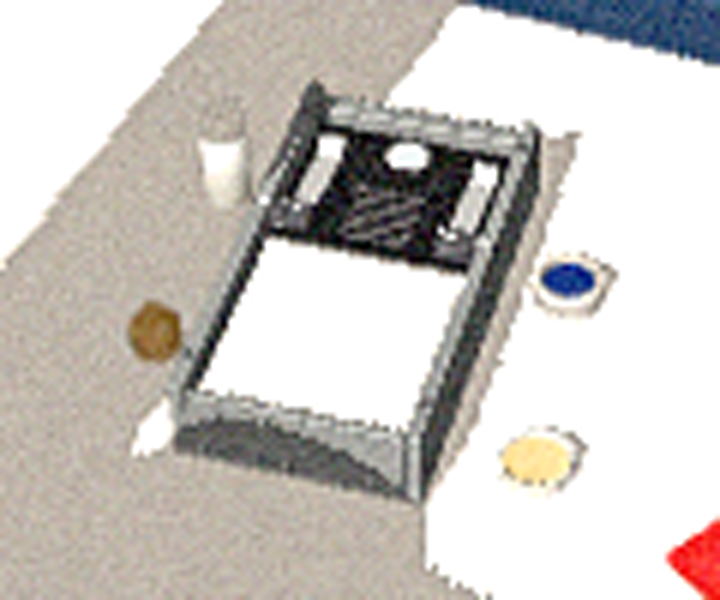

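Run:
```python
from h import *
im=cv2.imread('pics/w12.png')
s={'eef_pos':np.array([565.0,46.2,219.4]),'tcp_rot':np.array([-1.564,-.0252,.2196])}
b=cv2.convertScaleAbs(im,alpha=3,beta=40)[95:225,190:330];cv2.imwrite('pics/z.png',cv2.resize(b,None,fx=4.5,fy=4.5,interpolation=cv2.INTER_CUBIC))
draw(im,'w',(532.3,38.4,.212),None,'ov6',(85,95,330,230),3,wci(s))
```

```text
(no output)
```

View pics/z.png

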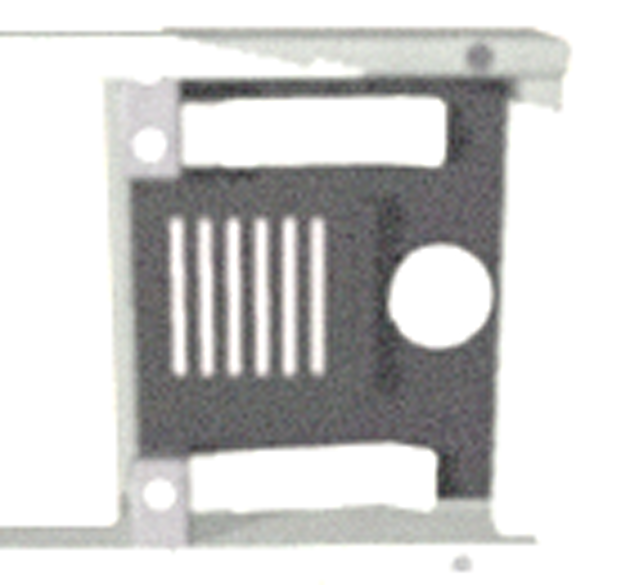

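View pics/ov6.png

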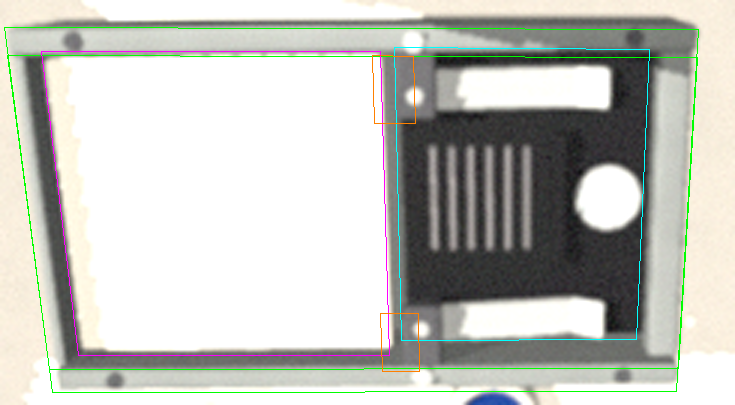

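Run:
```python
from h import *
S(); print(order.sign_off())
```

```text
t 19.2833 stage 33.5 0.8 tip z 208.3 rot [-1.564  -0.0249  0.2196] F [-0.4 -0.1 -0. ] T [-0.03  0.06  0.03]
the job is handed in; nothing more can be done
None
```

I loaded the carrier into the bay and handed the job in at 19.3 s. In the last pictures it lies against the stop, but no verdict was reported.

**How it went:** With closed fingertips I pressed the carrier down on the bed at about 8.5 N, with the bed about 10 to 11 mm down. I then slid it under the bridges and leaf springs, pushing on the rib, until it met the stop.

**Snags on the way:**
- The slide stalled with the fingertips between about 2 and 17 mm along the stage. My estimate is that the bed's push and friction jammed the carrier there.
- I straightened the tool and pushed harder to free it. The highest force I read was about 80 N at the wrist, below the 120 N limit.
- While it was stalled, the carrier probably tilted nose-down by about 0.1 rad. I estimated this from the fingertip height and did not measure it.

**Last checks:**
- **Carrier:** the wrist picture shows no gap between its front edge and the stop. Both leaf springs lie on top of it, and it looks flat.
- **Bed:** it is clear behind the carrier, and its outline matches the fully raised position.
- **Small things:** all four look where they were. I judged this by eye and did not re-measure them.
- **Robot:** it is about 175 mm above the carrier, and the measured force is close to zero.

**Disagreement:** my stage outline was 1 to 3% larger than the stage in the pictures. The carrier's position is therefore judged mainly from the stop contact, not from absolute coordinates.

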